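Air a covered culture dish and weigh its lid down

ROBOT

A 6-joint arm with a two-finger parallel gripper is mounted at the origin on a cart in front of the work surface, level with it; the furniture and walls round the work are solid. World frame = base frame: x ahead of the robot, y to its left, z up, the work surface at z = 0. Lengths are in m, angles in rad, forces in N, time in s.
With the tool pointing down it reaches from about 0.25 to 0.725 m from the base axis. Payload 4 kg.
Tool frame: the origin (TCP) lies midway between the tips of the shut fingers; the grasp point (between the pads) lies 19 mm behind it; z points along the fingers, y is the direction in which the jaws open and shut (so a half turn about z gives the same grasp; the last joint's range is limited). The gripper opens to 85 mm and grips with 20 to 120 N. Pads are 22 mm wide; open, the fingers measure 114 mm over their backs; the gripper's body (76 mm by 85 mm) begins 54 mm behind the grasp point. The pads swing forward as they close: fully open they stand 13 mm farther back than shut.
Start: joints at [1.305, 0.241, 0.005, 1.335, 0, 1.571], TCP at [0.131, 0.482, 0.231] pointing down, gripper open.
Joint ranges: [-2.72, 2.72], [-1.05, 1.87], [-1.09, 1.28], [-1.99, 2.15], [-1.42, 1.44], [-3.14, 3.14]. Speed limits (rad/s): [2.79, 2.79, 3.14, 3.14, 3.14, 3.14].

INTERFACE

Orientations are given as a unit quaternion [w, x, y, z].
In Python, from workcell import sense, imaging, ticket gives the robot as it stands. The module is installed in compiled form; this text tells all that it offers.
- The arm moves only by the tool drive_tool, never from a script. Its argument "plan" is a list of rows, each an object with "jaw": the finger opening in mm, from 0 to 85.4; "translation": the shift along the world's x, y, z in mm, a list of three; "turn": the turn, a rotation vector about the world's x, y, z in degrees, a list of three. In form: [{"jaw": jaw, "translation": [dx, dy, dz], "turn": [ax, ay, az]}, ...]. A call has exactly 5 rows; each row shifts and turns the commanded pose from where the row before left it; what a row does not reach is not made up. A row lasts 1/8 s, in which the tool goes at most 62.5 mm and 10.7 degrees, less where a joint would pass 70% of its speed; a pose out of reach is approached as far as the arm can. A call with a gripper value outside its range is refused whole. The fingers move at their own pace and stop on an object; "newtons" is the grip in N (left out, the last holds). Time passes only in rows, so rows that do not move let the fingers close, or fill a call up. It gives the time, the measured TCP pose, the force and the opening at its end, in the units of the state.
- sense(): the state, without advancing time (a new reading comes with each control period).
- imaging.read_camera(name): name is "scene" or "top" or "wrist"; returns the picture (480x640x3 uint8, blue, green, red); there is no depth.
- imaging.camera_info(name): a dict with "camera_matrix" (3x3 intrinsics, pixels), "camera_from_world" (4x4, takes a point from world to camera coordinates); the wrist camera has in their place "T_tool_cam" (4x4, takes a point from camera to tool coordinates, whose origin is the TCP and whose axes are the flange's). Camera axes: x right, y down, z forward; pixel columns grow to the right and rows downward; lengths in m; the calibration is good to about 2 mm. A picture is of the moment at which its call begins: read the wrist's pose just before it. camera_info takes no time and is no camera call.
- ticket.finish_job(): hands the job in, once; it reports no verdict.
The state is a dict: "time": time; "joint_pos": joint angles; "dq": joint speeds; "joint_torque": joint torques, N m; "position": TCP position; "eef_rot": TCP orientation; "contact_force": force on the tool from outside, world axes, zero at the start; "moment": the same for the moment, N m; "grip_width": finger opening in m.
Only numpy, scipy, OpenCV 4.12 (cv2) and the standard library are available. Lean on these libraries where they do the work, as an engineer would, in place of code of your own. Each camera call takes 0.05 s, during which the arm holds its last target.

TASK

Air the covered culture dish on the sprung stand: raise its lid edge-first, one edge only, until that edge stands about 5 mm clear of the dish while the opposite edge stays down on it, hold it so for at least a second, then lower the lid back, seated and centred, and let go. Then stand the knobbed steel weight on the middle of the lid, setting it down without dropping it. The dish is delicate: squeeze the lid with at most 40 N a finger, press down on the dish with no more than about 10 N, keep it in its place, and leave the things standing around alone.

Things in the scene. Friction and masses are not known exactly. Their poses are not given: they have to be found in the camera images.
- lid: Round flat white lid on the dish on the stand: 60 mm wide, 10 mm high, 3 mm top, skirt 2.5 mm thick, 7 mm deep inside; 50 g; loose on the dish, 2 mm clearance all round. Origin at the centre of the skirt's lower edge, z up; seated it is 15 mm above the dish's origin. Can be held by the skirt across its diameter and tilted about the dish's far rim: at 0.2 rad the raised edge is 5 mm clear.
- dish: Round clear glass dish, 51 mm outside diameter, 22 mm high, about 90 g, loose on the stand's platform inside a locating rim 4 mm high that leaves it 2 mm of play. Origin at the centre of its underside, z up.
- stand: Fixed dish stand: square grey base 96 mm wide, 12 mm thick, black collar 24 mm high, and over it a round aluminium platform 64 mm wide on a spring. Origin at the centre of the base's underside; platform floor (under the dish) 46 mm above it, so the seated lid's top is 71 mm above it.
- platform (a joint): How far the stand's platform has sunk, m: 0 at its upper stop, 0.014 bottomed out. The spring is preloaded: with dish, lid and weight on it the platform stays at the upper stop; it starts to sink at about 3 N extra push and then by 1 mm for each further newton.
- weight: Steel laboratory weight, 37 mm high, about 120 g, standing on the bench: round foot 32 mm diameter and 14 mm high, thin neck, and at the top a cylindrical knob 19 mm in diameter from 25 to 37 mm height, to grip. Origin at the centre of its underside, z up.
- beaker: Bystander: small empty glass beaker, 46 mm wide, 57 mm high. Origin at the centre of its underside.
- timer: Bystander: square lab timer, 62 x 62 x 20 mm. Origin at the centre of its underside.
- spare_dish: Bystander: another closed petri dish, 58 mm wide, 15 mm high, lying on the bench, not to be opened. Origin at the centre of its underside.
Mind the look-alikes: they are no part of the job. Leave any orange look-alike of the stand alone.

How it is judged:
On the way, in this order (a step that is already met when the one before it is completed fails the run):
1. the lid is held ajar for one second: one edge raised clear of the dish (tilt 0.14 to 0.45 rad), the opposite edge still down over the dish's rim (((angle between lid's own z axis and vertical between 0.14 and 0.22 rad and z of lid in the frame of dish below 0.0245 m) or (angle between lid's own z axis and vertical between 0.219 and 0.32 rad and z of lid in the frame of dish below 0.0272 m) or (angle between lid's own z axis and vertical between 0.319 and 0.45 rad and z of lid in the frame of dish below 0.031 m)) and horizontal distance between lid and dish below 0.012 m), for 0.9 s.
2. the lid is back on the dish, level, seated, centred and let go (angle between lid's own z axis and vertical below 0.04 rad and z of lid in the frame of dish below 0.0165 m and horizontal distance between lid and dish below 0.0035 m and contact force between the fingers and lid below 0.1 N and contact force between weight and lid below 0.05 N), for 0.3 s.
At the end, for the whole second after the job is handed in: The lid is seated level on the dish (tilt under 0.04 rad, within 3.5 mm of its centre), the dish is in its place on the stand, and the weight stands upright and at rest on the lid, within 8 mm of the lid's centre; the platform is up (angle between lid's own z axis and vertical below 0.04 rad and z of lid in the frame of dish below 0.0165 m and horizontal distance between lid and dish below 0.0035 m and horizontal distance between weight and lid below 0.008 m and angle between weight's own z axis and vertical below 0.06 rad and z of weight in the frame of lid between 0.008 and 0.012 m and linear speed of weight below 0.01 m/s and horizontal distance between dish and stand below 0.005 m and value of joint platform below 0.002 m); the robot touches nothing.
It fails at once if the dish pushed down too hard (platform sunk 8 mm, about 11 N), the weight pressing the lid with more than 15 N, or the weight dropped (falling free faster than 0.3 m/s) (value of joint platform above 0.008 m or contact force between weight and lid above 15 N or (contact force between the fingers and weight below 0.05 N and linear speed of weight above 0.3 m/s and height (world z) of weight above 0.03 m)).
It fails at once if the lid squeezed with more than 45 N a finger (90 N over both) (contact force between the fingers and lid above 90 N).
It fails at once if the lid lifted flat instead of edge-first, or taken off the dish ((z of lid in the frame of dish above 0.023 m and angle between lid's own z axis and vertical below 0.08 rad) or (z of lid in the frame of dish above 0.037 m or horizontal distance between lid and dish above 0.02 m or angle between lid's own z axis and vertical above 0.6 rad)).
It fails at once if the dish shifted out of its place or tipped (horizontal distance between dish and stand above 0.008 m or angle between dish's own z axis and vertical above 0.15 rad).
It fails at once if a bystander moved (distance of any of beaker, timer, spare_dish from where it was at the start of the episode above 0.015 m).
It also fails if it takes over 56 s, if anything falls off the work surface, if the arm or the gripper's body presses on something with over 40 N, if the wrist force passes 120 N, or if a joint passes its speed limit or range.

## Working session

There is one attempt and no reset: what is moved stays moved. The work goes in short steps, Python scripts to look and compute and a tool call to move; the robot and the scene stay as the last step left them, time stands still between calls to the robot, and variables do not carry over. Pictures are saved under pics/ and viewed, and the job is handed in when it is done.

Besides the shell and the picture viewer there is one more tool, called after "Emit:" in YAML: its name, and indented under it one key for each argument. drive_tool: Moves the arm, as the interface text tells. Its arguments: {"type":"object","properties":{"plan":{"type":"array"},"newtons":{"type":"number"}},"required":["plan"]}

```bash
mkdir -p pics; cat > h.py <<'E'
import numpy as np, cv2
from workcell import sense, imaging, ticket
def inv(n):
    i=imaging.camera_info(n); return np.array(i["camera_matrix"]),np.array(i["camera_from_world"])
def px2w(n,u,v,z):
    K,T=inv(n); d=np.linalg.inv(K)@[u,v,1]; R=T[:3,:3];t=T[:3,3]
    o=-R.T@t; d=R.T@d; return o+d*(z-o[2])/d[2]
def w2px(n,p):
    K,T=inv(n); c=T[:3,:3]@np.array(p)+T[:3,3]; q=K@c; return q[:2]/q[2]
E
python3 - <<'E'
from h import *
print(sense())
for n in ["scene","top"]:
    cv2.imwrite(f"pics/{n}0.png",imaging.read_camera(n)); print(n,inv(n))
cv2.imwrite("pics/wrist0.png",imaging.read_camera("wrist")); print(imaging.camera_info("wrist"))
E
```

```text
{'time': 0.0, 'joint_pos': array([1.30501429e+00, 2.41433958e-01, 3.74714170e-03, 1.33517450e+00,
       2.70421715e-06, 1.57079678e+00]), 'dq': array([-0.00216073, -0.00079533,  0.00121373, -0.00040682,  0.00082016,
        0.0014643 ]), 'joint_torque': array([ 3.33378030e-04, -3.72322440e+01,  2.52405632e+01,  1.70174288e-02,
        1.61137218e-04,  6.70095105e-06]), 'position': array([0.13117065, 0.48185424, 0.2304112 ]), 'eef_rot': array([-1.38145995e-04,  1.32500374e-01,  9.91182418e-01, -1.02321403e-03]), 'contact_force': array([0.11683411, 1.382351  , 0.59943046]), 'moment': array([ 0.01441076, -0.04193551,  0.02383959]), 'grip_width': 0.08516954018002677}
scene (array([[445.88080142,   0.        , 318.91886646],
       [  0.        , 445.88080142, 241.0395759 ],
       [  0.        ,   0.        ,   1.        ]]), array([[ 0.75386225, -0.65692959,  0.01162857, -0.40662465],
       [-0.35830006, -0.42587527, -0.83081365,  0.27303113],
       [ 0.55073839,  0.62215253, -0.5564292 ,  0.55295107],
       [ 0.        ,  0.        ,  0.        ,  1.        ]]))
top (array([[512.99
[... 311 characters left out ...]
       [ 1.32197144e-01, -2.43641167e-02, -9.90923965e-01,
         9.22810123e-01],
       [ 0.00000000e+00,  0.00000000e+00,  0.00000000e+00,
         1.00000000e+00]]))
{'camera_matrix': array([[372.10357618,   0.        , 315.79066136],
       [  0.        , 372.10357618, 237.83820075],
       [  0.        ,   0.        ,   1.        ]]), 'T_tool_cam': array([[-5.12714221e-04, -9.47878617e-01, -3.18631235e-01,
         8.20367844e-02],
       [ 9.99999797e-01, -3.65680783e-04, -5.21270685e-04,
        -1.16787728e-03],
       [ 3.77584017e-04, -3.18631438e-01,  9.47878613e-01,
        -1.42845508e-01],
       [ 0.00000000e+00,  0.00000000e+00,  0.00000000e+00,
         1.00000000e+00]])}
```

View pics/scene0.png

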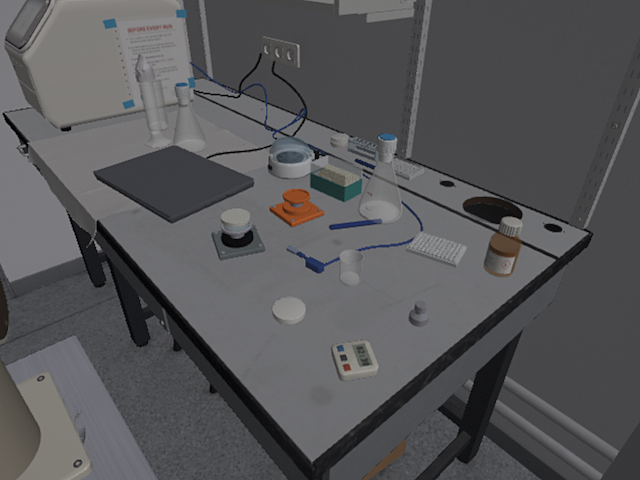

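View pics/top0.png

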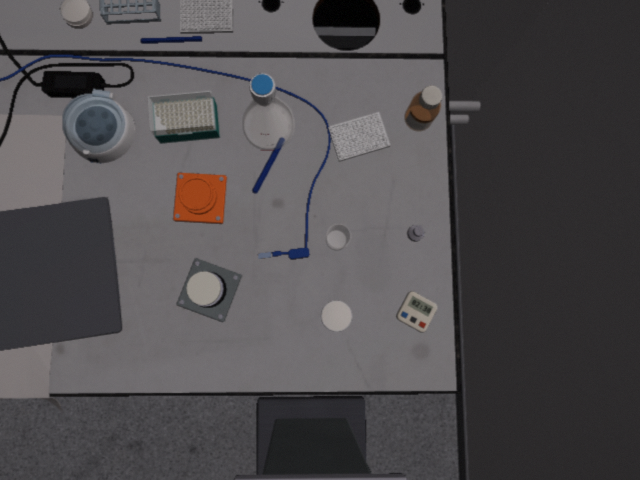

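View pics/wrist0.png

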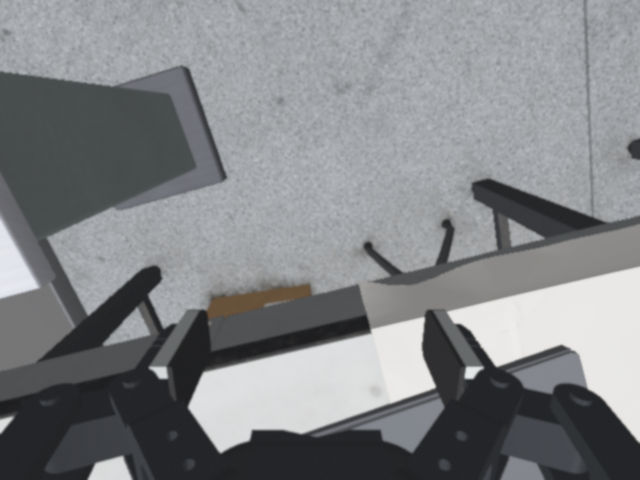

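Top view: the grey stand with its white lid is at (205,288). Possible confusions: the orange stand at (199,196), the spare dish at (337,316), and a white round thing at (76,10) outside the work area. The weight is the small grey knob at (416,233). The beaker is at (337,237) and the timer at (417,311). By the description I choose the grey stand, and will check it in close crops.

```bash
python3 - <<'E'
from h import *
t=cv2.imread("pics/top0.png"); s=cv2.imread("pics/scene0.png")
a=cv2.resize(t[250:330,165:245],None,fx=5,fy=5,interpolation=cv2.INTER_CUBIC)
b=cv2.resize(t[213:253,396:436],None,fx=10,fy=10,interpolation=cv2.INTER_CUBIC)
c=cv2.resize(s[195:265,202:272],(400,400),interpolation=cv2.INTER_CUBIC)
d=cv2.resize(s[290:335,397:442],(400,400),interpolation=cv2.INTER_CUBIC)
cv2.imwrite("pics/crop0.png",cv2.resize(np.vstack([np.hstack([a,b]),np.hstack([c,d])]),(600,600)))
E
```

```text
(no output)
```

View pics/crop0.png

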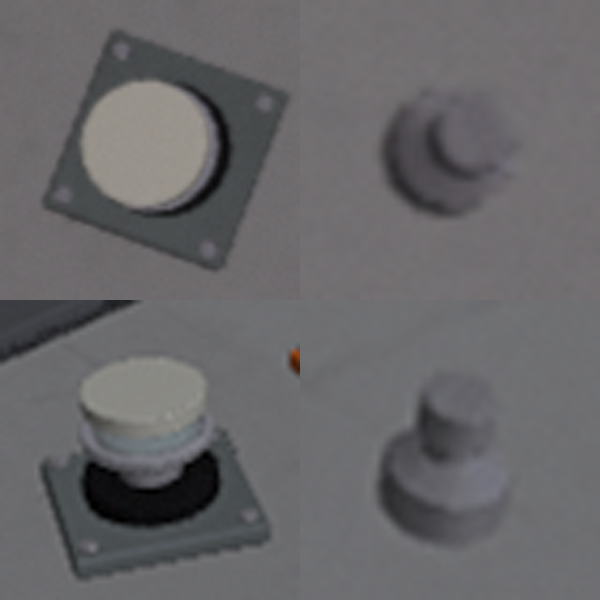

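```bash
python3 - <<'E'
from h import *
print("lid",px2w("top",203.9,288.4,.071))
print("lid scene", px2w("scene",202+144/600*140*.5,195+(383-300)/600*140*.5*2/2,.071))
B=[]
for u,v in [(115,30),(290,95),(220,270),(42,207)]:
    p=px2w("top",165+u/3.75,250+v/3.75,.012);B.append(p);print(p)
print("mean",np.mean(B,0))
print("w knob",px2w("top",420,230.6,.037),"foot",px2w("top",415.5,233.2,.014))
print("spare",px2w("top",337,316,.015),"beaker",px2w("top",337,232,.057),px2w("top",337,238,0.0),"timer",px2w("top",417,311,.02))
print("orange",px2w("top",199,196,.03))
for p in ([0,0,0],):pass
s=sense()
from scipy.spatial.transform import Rotation as R
q=s["eef_rot"]; print(R.from_quat(np.r_[q[1:],q[0]]).as_matrix())
E
```

```text
lid [0.49578297 0.20912551 0.071     ]
lid scene [0.49124451 0.27177559 0.071     ]
[0.55633403 0.23705415 0.012     ]
[0.52309318 0.14781    0.012     ]
[0.43540607 0.18151881 0.012     ]
[0.4670338  0.27116806 0.012     ]
mean [0.49546677 0.20938775 0.012     ]
w knob [ 0.60544726 -0.18895653  0.037     ] foot [ 0.60399908 -0.18553909  0.014     ]
spare [ 0.44582109 -0.0316694   0.015     ] beaker [ 0.59959753 -0.03013801  0.057     ] [ 0.59661844 -0.03425893  0.        ] timer [ 0.45465164 -0.18250443  0.02      ]
orange [0.67305481 0.23023347 0.03      ]
[[-9.64871754e-01  2.62721003e-01 -4.16042227e-04]
 [ 2.62721331e-01  9.64870400e-01 -1.61678685e-03]
 [-2.33370328e-05 -1.66929513e-03 -9.99998606e-01]]
```

The close crop confirms the target: a grey base, black collar and metal platform carrying a white lid, centred at about (0.4955, 0.209). The weight, with its knob on top, is at about (0.604, -0.187). I'm moving above the lid now.

Emit:
drive_tool:
  plan:
    - {"jaw": 85,"translation": [36,-27,0],"turn": [0,0,3]}
    - {"jaw": 85,"translation": [36,-27,0],"turn": [0,0,3]}
    - {"jaw": 85,"translation": [36,-27,0],"turn": [0,0,3]}
    - {"jaw": 85,"translation": [36,-27,0],"turn": [0,0,3]}
    - {"jaw": 85,"translation": [36,-27,0],"turn": [0,0,3.2]}
  newtons: 20

```text
time: 0.78
position: [0.3122, 0.3463, 0.2311]
eef_rot: [-0.0, -0.001, 1.0, -0.0]
contact_force: [1.0, -0.2, 0.2]
grip_width: 0.0851
```

Emit:
drive_tool:
  plan:
    - {"jaw": 85,"translation": [36,-27,-5],"turn": [0,0,0]}
    - {"jaw": 85,"translation": [36,-27,-5],"turn": [0,0,0]}
    - {"jaw": 85,"translation": [36,-27,-5],"turn": [0,0,0]}
    - {"jaw": 85,"translation": [36,-27,-5],"turn": [0,0,0]}
    - {"jaw": 85,"translation": [20,-15,-5],"turn": [0,0,0]}

```text
time: 1.4
position: [0.4767, 0.2228, 0.2057]
eef_rot: [-0.0, 0.001, 1.0, -0.0]
contact_force: [-0.5, 0.2, -0.1]
grip_width: 0.0852
```

Emit:
drive_tool:
  plan:
    - {"jaw": 85,"translation": [0,0,0],"turn": [0,0,0]}
    - {"jaw": 85,"translation": [0,0,0],"turn": [0,0,0]}
    - {"jaw": 85,"translation": [0,0,0],"turn": [0,0,0]}
    - {"jaw": 85,"translation": [0,0,0],"turn": [0,0,0]}
    - {"jaw": 85,"translation": [0,0,0],"turn": [0,0,0]}

```text
time: 2.02
position: [0.475, 0.2249, 0.2066]
eef_rot: [0.0, -0.0, 1.0, 0.0]
contact_force: [-0.1, -0.1, -0.2]
grip_width: 0.0849
```

```bash
cat >> h.py <<'E'
from scipy.spatial.transform import Rotation as Rn
def pose():
    s=sense(); q=s["eef_rot"]; T=np.eye(4); T[:3,:3]=Rn.from_quat(np.r_[q[1:],q[0]]).as_matrix(); T[:3,3]=s["position"]; return T
def wpx2w(T,u,v,z):
    i=imaging.camera_info("wrist");K=np.array(i["camera_matrix"]);C=T@np.array(i["T_tool_cam"])
    d=C[:3,:3]@(np.linalg.inv(K)@[u,v,1]); o=C[:3,3]; return o+d*(z-o[2])/d[2]
def ww2px(T,p):
    i=imaging.camera_info("wrist");K=np.array(i["camera_matrix"]);C=np.linalg.inv(T@np.array(i["T_tool_cam"]))
    c=K@(C[:3,:3]@np.array(p)+C[:3,3]); return c[:2]/c[2]
E
python3 - <<'E'
from h import *
s=sense();print(s["time"],s["position"],pose()[:3,:3].round(3),s["joint_pos"].round(2),s["contact_force"])
T=pose();np.save("T1.npy",T)
cv2.imwrite("pics/wrist1.png",imaging.read_camera("wrist"))
print(ww2px(T,[.4955,.209,.071]))
E
```

```text
2.025 [0.47503237 0.22491745 0.20657032] [[-1.    -0.001  0.   ]
 [-0.001  1.     0.   ]
 [-0.     0.    -1.   ]] [0.44 0.3  0.02 1.29 0.   0.44] [-0.14145492 -0.13232131 -0.18368626]
[297.36865846 248.77050939]
```

View pics/wrist1.png

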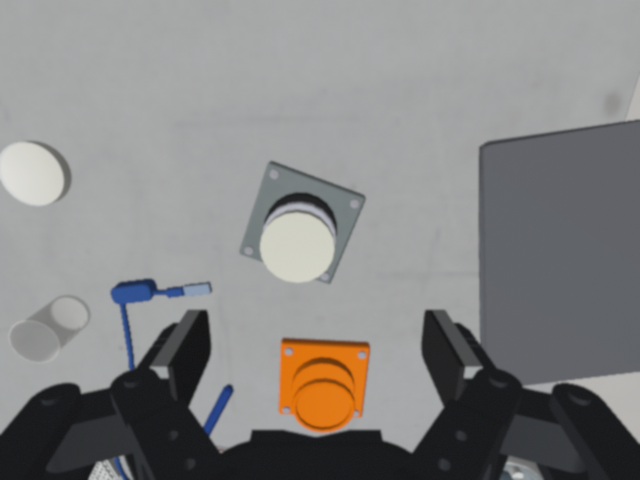

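The wrist view shows the lid at about (298,246), within a few px of the prediction. I'm fitting it now.

```bash
python3 - <<'E'
from h import *
T=np.load("T1.npy");im=cv2.imread("pics/wrist1.png")
hsv=cv2.cvtColor(im,cv2.COLOR_BGR2HSV).astype(int)
b=im.astype(int); m=((b[...,2]-b[...,0]>12)&(b[...,2]>180)).astype(np.uint8)
roi=np.zeros_like(m);roi[190:300,240:350]=m[190:300,240:350]
c=max(cv2.findContours(roi,0,1)[0],key=cv2.contourArea)
e=cv2.fitEllipse(c);print(e)
# fit: project circle of radius 30 at z .071 
from scipy.optimize import least_squares
P=np.array([wpx2w(T,*p[0],.071)[:2] for p in c])
r=least_squares(lambda x:np.hypot(*(P-x[:2]).T)-x[2],[.495,.209,.03],loss="soft_l1",f_scale=.0005);print(r.x)
print(wpx2w(T,*e[0],.071))
t=cv2.imread("pics/top0.png").astype(int)
m=((t[...,2]>150)).astype(np.uint8);roi=np.zeros_like(m);roi[265:312,182:230]=m[265:312,182:230]
c=max(cv2.findContours(roi,0,1)[0],key=cv2.contourArea);P=np.array([px2w("top",*p[0],.071)[:2] for p in c])
r=least_squares(lambda x:np.hypot(*(P-x[:2]).T)-x[2],[.495,.209,.03],loss="soft_l1",f_scale=.0005);print(r.x)
E
```

```text
Traceback (most recent call last):
cv2.error: OpenCV(4.12.0) /io/opencv/modules/imgproc/src/shapedescr.cpp:361: error: (-201:Incorrect size of input array) There should be at least 5 points to fit the ellipse in function 'fitEllipseNoDirect'
```

```bash
python3 - <<'E'
from h import *
from scipy.optimize import least_squares
T=np.load("T1.npy");im=cv2.imread("pics/wrist1.png")
print(im[246,298],im[213,298],im[210,280],im[260,225])
t=cv2.imread("pics/top0.png");print(t[288,204],t[288,240],t[289,219])
def go(im,box,f,seed):
    b=im.astype(int);y0,y1,x0,x1=box
    thr=.5*(b[seed[1],seed[0]]-0).sum()
    m=(b[...,2]-b[...,0]>.5*(b[seed[1],seed[0],2]-b[seed[1],seed[0],0])).astype(np.uint8)&(b[...,2]>.8*b[seed[1],seed[0],2]).astype(np.uint8)
    roi=np.zeros_like(m);roi[y0:y1,x0:x1]=m[y0:y1,x0:x1]
    c=max(cv2.findContours(roi,0,1)[0],key=cv2.contourArea)
    P=np.array([f(*p[0])[:2] for p in c])
    r=least_squares(lambda x:np.hypot(*(P-x[:2]).T)-x[2],[.495,.209,.03],loss="soft_l1",f_scale=.0005);print(len(c),r.x,cv2.boundingRect(c))
go(im,(190,300,240,350),lambda u,v:wpx2w(T,u,v,.071),(298,246))
go(t,(265,312,182,230),lambda u,v:px2w("top",u,v,.071),(204,288))
E
```

```text
[196 208 207] [174 185 184] [187 178 177] [164 164 163]
[138 146 151] [107 104 108] [139 145 150]
202 [0.49506924 0.2084682  0.02912341] (260, 213, 74, 70)
92 [0.49672583 0.21056724 0.02870906] (187, 272, 34, 33)
```

Emit:
drive_tool:
  plan:
    - {"jaw": 85,"translation": [10,-8,-10],"turn": [0,0,0]}
    - {"jaw": 85,"translation": [10.5,-7.5,-20],"turn": [0,0,0]}
    - {"jaw": 85,"translation": [0,0,-25],"turn": [0,0,0]}
    - {"jaw": 85,"translation": [0,0,-20],"turn": [0,0,0]}
    - {"jaw": 85,"translation": [0,0,0],"turn": [0,0,0]}

```text
time: 2.7
position: [0.4947, 0.2077, 0.1289]
eef_rot: [-0.002, 0.001, 1.0, -0.001]
contact_force: [0.5, 1.2, 0.6]
grip_width: 0.0853
```

```bash
python3 - <<'E'
from h import *
s=sense();print(s["time"],s["position"],s["contact_force"])
T=pose();np.save("T2.npy",T)
im=imaging.read_camera("wrist");cv2.imwrite("pics/wrist2.png",im)
print(ww2px(T,[.4958,.2092,.071]),ww2px(T,[.4958,.2392,.071]),ww2px(T,[.4958,.1792,.071]),ww2px(T,[.4658,.2092,.071]))
E
```

```text
2.7 [0.49468689 0.2076676  0.12891562] [0.53023693 1.23554299 0.62222766]
[320.73861497 264.25185577] [372.21429791 264.21880701] [269.30488191 264.2848776 ] [320.87012021 214.38750349]
```

View pics/wrist2.png

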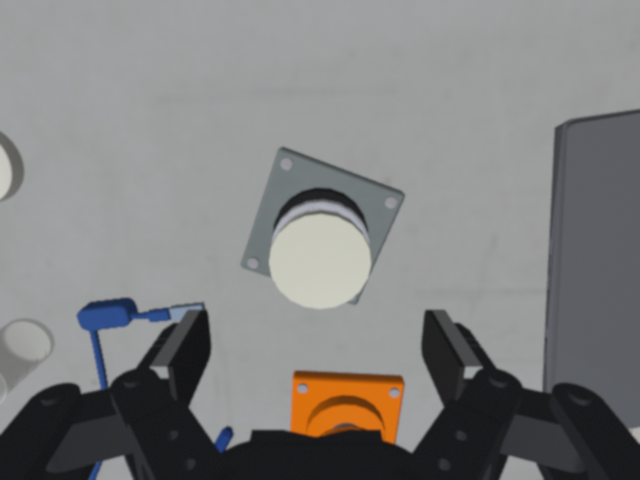

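The lid is at about (320,260), between the fingers (mid-column 317), so the alignment is good. Descending.

Emit:
drive_tool:
  plan:
    - {"jaw": 85,"translation": [0,0.5,-20],"turn": [0,0,0]}
    - {"jaw": 85,"translation": [0,0,-25],"turn": [0,0,0]}
    - {"jaw": 85,"translation": [0,0,-20],"turn": [0,0,0]}
    - {"jaw": 85,"translation": [0,0,-10],"turn": [0,0,0]}
    - {"jaw": 85,"translation": [0,0,0],"turn": [0,0,0]}

```text
time: 3.38
position: [0.496, 0.2094, 0.0564]
eef_rot: [-0.0, 0.0, 1.0, -0.0]
contact_force: [-0.7, -0.3, 0.2]
grip_width: 0.0849
```

```bash
python3 - <<'E'
from h import *
for k in range(2):
    s=sense();print(s["time"],s["position"],s["contact_force"])
    im=imaging.read_camera("scene" if k else "wrist")
    cv2.imwrite(f"pics/d{k}.png",im if k==0 else cv2.resize(im[150:280,170:310],None,fx=4,fy=4,interpolation=cv2.INTER_CUBIC))
E
```

```text
3.375 [0.4960133  0.2094032  0.05642467] [-0.7036143  -0.30120314  0.17828662]
3.425 [0.4964195  0.20962015 0.05698637] [ 0.4295617  -0.36536763  0.66962429]
```

View pics/d0.png

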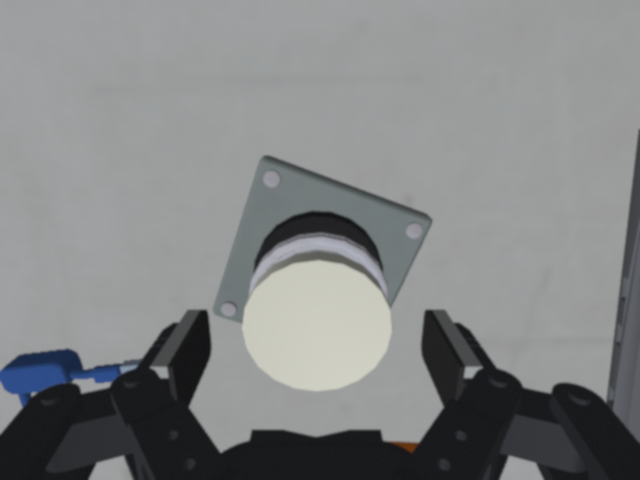

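View pics/d1.png

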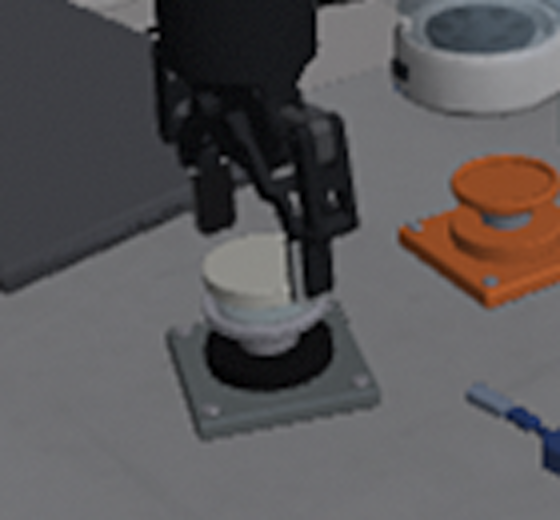

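```bash
python3 - <<'E'
from h import *
T=pose();print(T[:3,3]);T[:3,3]=[.496,.2095,.0565]
for x in (.491,.4955,.50): print(x,ww2px(T,[x,.209,.071]),ww2px(T,[x-.03,.209,.071]),ww2px(T,[x+.03,.209,.071]))
print(wpx2w(T,317,326,.071),wpx2w(T,243,326,.071),wpx2w(T,391,326,.071))
E
```

```text
[0.49671158 0.20971534 0.05730909]
0.491 [317.57580601 320.38345549] [317.61095482 248.81646428] [317.544988   383.13244363]
0.4955 [317.57092786 330.31592377] [317.60537089 260.18597132] [317.54068981 391.88405514]
0.5 [317.56614394 340.05654702] [317.59990224 271.32076546] [317.53646962 400.47685462]
[0.4935335  0.20877345 0.071     ] [0.49349631 0.17951976 0.071     ] [0.4935707  0.23803069 0.071     ]
```

Emit:
drive_tool:
  plan:
    - {"jaw": 85,"translation": [0,0,-4],"turn": [0,0,0]}
    - {"jaw": 75,"translation": [0,0,0],"turn": [0,0,0]}
    - {"jaw": 70,"translation": [0,0,0],"turn": [0,0,0]}
    - {"jaw": 66,"translation": [0,0,0],"turn": [0,0,0]}
    - {"jaw": 66,"translation": [0,0,0],"turn": [0,0,0]}
  newtons: 20

```text
time: 4.1
position: [0.4959, 0.2095, 0.0524]
eef_rot: [0.0, 0.0, 1.0, 0.0]
contact_force: [0.5, 0.2, 0.5]
grip_width: 0.0658
```

```bash
python3 - <<'E'
from h import *
s=sense();print(s["time"],s["position"],s["contact_force"],s["grip_width"])
im=imaging.read_camera("wrist");cv2.imwrite("pics/e0.png",im[200:480])
im=imaging.read_camera("scene");cv2.imwrite("pics/e1.png",cv2.resize(im[170:270,190:290],None,fx=5,fy=5,interpolation=cv2.INTER_CUBIC))
E
```

```text
4.1 [0.49586249 0.20945405 0.05236938] [0.48155527 0.16014472 0.53315385] 0.06583902516476436
```

View pics/e0.png

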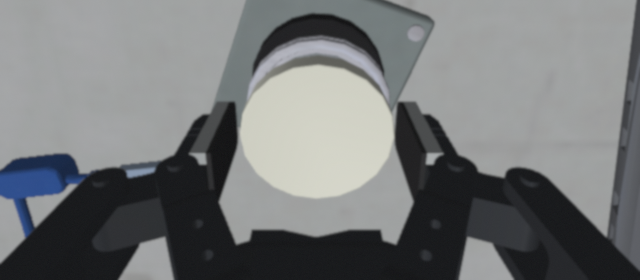

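View pics/e1.png

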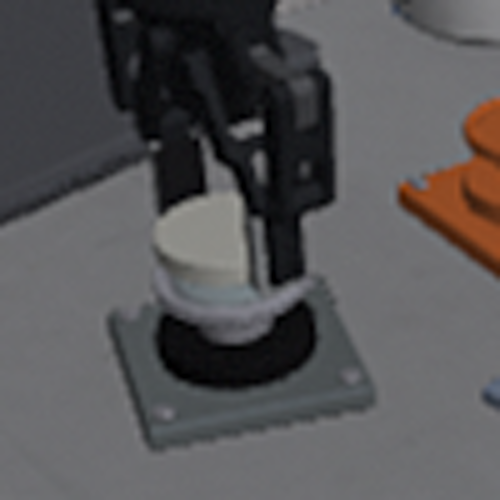

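Fingers straddle the lid symmetrically and the tips are above the platform rim. Closing at 30 N.

Emit:
drive_tool:
  plan:
    - {"jaw": 62,"translation": [0,0,0],"turn": [0,0,0]}
    - {"jaw": 60,"translation": [0,0,0],"turn": [0,0,0]}
    - {"jaw": 57,"translation": [0,0,0],"turn": [0,0,0]}
    - {"jaw": 55,"translation": [0,0,0],"turn": [0,0,0]}
    - {"jaw": 55,"translation": [0,0,0],"turn": [0,0,0]}
  newtons: 30

```text
time: 4.82
position: [0.4959, 0.2096, 0.0526]
eef_rot: [0.0, 0.0, 1.0, 0.0]
contact_force: [-1.2, 1.3, 2.9]
grip_width: 0.0581
```

```bash
cat > path.py <<'E'
import numpy as np
# pivot at dish far rim; tool rotates about world y
piv=np.array([.4955+.0255,.068]); tcp=np.array([.4958,.0525])
prev=tcp.copy()
for th in [2,4,6,8,10,12,13,14]:
    t=np.radians(th); d=tcp-piv
    # +y rotation: x'=x c+z s ; z'=-x s+z c
    n=piv+[d[0]*np.cos(t)+d[1]*np.sin(t), -d[0]*np.sin(t)+d[1]*np.cos(t)]
    print(th,((n-prev)*1000).round(2),((n-tcp)*1000).round(2)); prev=n
E
python3 path.py; python3 -c "
from h import *
s=sense();print(s['position'],s['contact_force'],s['grip_width'])"
```

```text
2 [-0.53  0.89] [-0.53  0.89]
4 [-0.49  0.91] [-1.02  1.8 ]
6 [-0.46  0.92] [-1.48  2.72]
8 [-0.43  0.94] [-1.91  3.66]
10 [-0.4   0.95] [-2.31  4.61]
12 [-0.36  0.97] [-2.67  5.58]
13 [-0.17  0.49] [-2.84  6.07]
14 [-0.16  0.49] [-3.    6.56]
[0.49588558 0.20961215 0.05255295] [-1.22648944  1.25216575  2.8822194 ] 0.05805315646410984
```

Gripped (58 mm). Now tilting about the far rim, with a small upward bias.

Emit:
drive_tool:
  plan:
    - {"jaw": 55,"translation": [-0.5,0,1.0],"turn": [0,2,0]}
    - {"jaw": 55,"translation": [-0.5,0,1.0],"turn": [0,2,0]}
    - {"jaw": 55,"translation": [-0.5,0,1.0],"turn": [0,2,0]}
    - {"jaw": 55,"translation": [-0.4,0,1.0],"turn": [0,2,0]}
    - {"jaw": 55,"translation": [-0.4,0,1.0],"turn": [0,2,0]}

```text
time: 5.45
position: [0.494, 0.2095, 0.0571]
eef_rot: [-0.087, 0.0, 0.996, -0.0]
contact_force: [0.5, 1.0, 0.3]
grip_width: 0.0581
```

```bash
python3 - <<'E'
from h import *
s=sense();print(s["time"],s["position"],s["contact_force"],s["grip_width"])
im=imaging.read_camera("wrist");cv2.imwrite("pics/f0.png",im[200:480])
im=imaging.read_camera("scene");cv2.imwrite("pics/f1.png",cv2.resize(im[170:270,190:290],None,fx=5,fy=5,interpolation=cv2.INTER_CUBIC))
E
```

```text
5.45 [0.49395982 0.20948904 0.0570814 ] [0.48969725 0.97590379 0.27227977] 0.05810861825654308
```

View pics/f0.png

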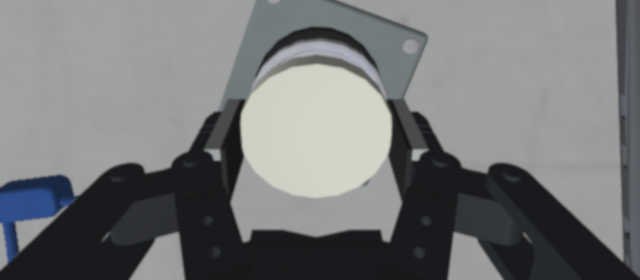

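View pics/f1.png

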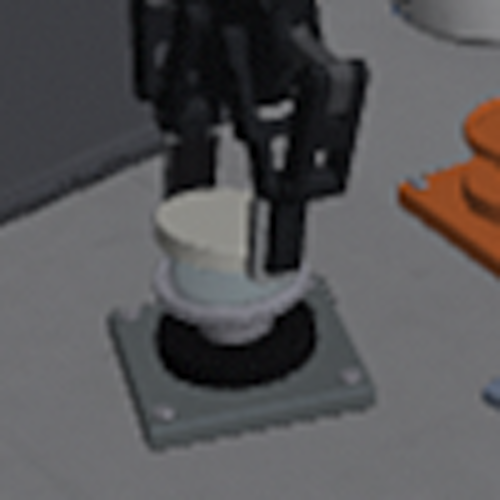

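The lid follows the tool: it is unchanged in the wrist view, and its near edge is raised in the scene view. Continuing to about 14° and holding.

Emit:
drive_tool:
  plan:
    - {"jaw": 55,"translation": [-0.4,0,1.0],"turn": [0,2,0]}
    - {"jaw": 55,"translation": [-0.3,0,1.0],"turn": [0,2,0]}
    - {"jaw": 55,"translation": [0,0,0],"turn": [0,0,0]}
    - {"jaw": 55,"translation": [0,0,0],"turn": [0,0,0]}
    - {"jaw": 55,"translation": [0,0,0],"turn": [0,0,0]}

```text
time: 6.18
position: [0.4924, 0.2094, 0.0592]
eef_rot: [-0.122, 0.0, 0.993, -0.0]
contact_force: [0.8, -0.4, -1.2]
grip_width: 0.058
```

Emit:
drive_tool:
  plan:
    - {"jaw": 55,"translation": [0,0,0],"turn": [0,0,0]}
    - {"jaw": 55,"translation": [0,0,0],"turn": [0,0,0]}
    - {"jaw": 55,"translation": [0,0,0],"turn": [0,0,0]}
    - {"jaw": 55,"translation": [0,0,0],"turn": [0,0,0]}
    - {"jaw": 55,"translation": [0,0,0],"turn": [0,0,0]}

```text
time: 6.8
position: [0.4928, 0.2094, 0.0593]
eef_rot: [-0.122, 0.0, 0.993, -0.0]
contact_force: [0.3, 0.0, -1.1]
grip_width: 0.0581
```

```bash
python3 - <<'E'
from h import *
s=sense();print(s["time"],s["position"],s["contact_force"],s["grip_width"])
a=imaging.read_camera("wrist")[200:480]
im=imaging.read_camera("scene");b=cv2.resize(im[190:250,200:280],(640,480),interpolation=cv2.INTER_CUBIC)
cv2.imwrite("pics/g0.png",a);cv2.imwrite("pics/g1.png",b)
E
```

```text
6.8 [0.4928167  0.20944268 0.05927735] [ 0.26183398  0.02031549 -1.11853012] 0.058062502904476274
```

View pics/g0.png

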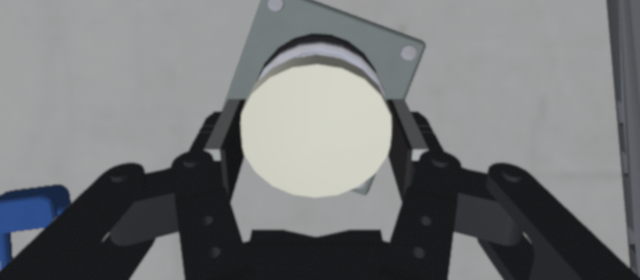

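View pics/g1.png

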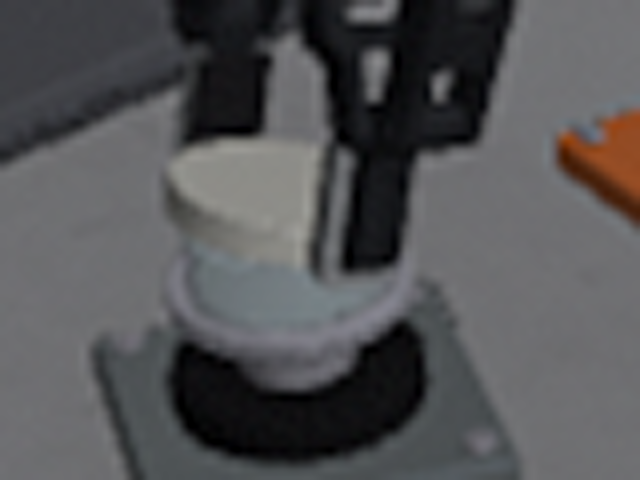

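The lid stands ajar by about 0.245 rad with its far edge down. I'm holding a bit longer, then lowering along the reverse path.

Emit:
drive_tool:
  plan:
    - {"jaw": 55,"translation": [0,0,0],"turn": [0,0,0]}
    - {"jaw": 55,"translation": [0,0,0],"turn": [0,0,0]}
    - {"jaw": 55,"translation": [0,0,0],"turn": [0,0,0]}
    - {"jaw": 55,"translation": [0.3,0,-1.0],"turn": [0,-2,0]}
    - {"jaw": 55,"translation": [0.4,0,-1.0],"turn": [0,-2,0]}

```text
time: 7.52
position: [0.4937, 0.2094, 0.0572]
eef_rot: [-0.087, 0.0, 0.996, -0.0]
contact_force: [1.4, -0.1, -0.6]
grip_width: 0.0578
```

Emit:
drive_tool:
  plan:
    - {"jaw": 55,"translation": [0.4,0,-1.0],"turn": [0,-2,0]}
    - {"jaw": 55,"translation": [0.4,0,-1.0],"turn": [0,-2,0]}
    - {"jaw": 55,"translation": [0.5,0,-1.0],"turn": [0,-2,0]}
    - {"jaw": 55,"translation": [0.5,0,-1.0],"turn": [0,-2,0]}
    - {"jaw": 55,"translation": [0.5,0,-1.0],"turn": [0,-2,0]}

```text
time: 8.15
position: [0.4957, 0.2096, 0.0528]
eef_rot: [0.0, 0.0, 1.0, 0.0]
contact_force: [-2.1, -0.2, 3.4]
grip_width: 0.0579
```

Emit:
drive_tool:
  plan:
    - {"jaw": 55,"translation": [0,0,-0.5],"turn": [0,0,0]}
    - {"jaw": 55,"translation": [0,0,0],"turn": [0,0,0]}
    - {"jaw": 59,"translation": [0,0,0],"turn": [0,0,0]}
    - {"jaw": 64,"translation": [0,0,0],"turn": [0,0,0]}
    - {"jaw": 70,"translation": [0,0,0],"turn": [0,0,0]}

```text
time: 8.78
position: [0.4963, 0.2093, 0.0515]
eef_rot: [0.0, 0.0, 1.0, -0.0]
contact_force: [-0.7, 0.5, -0.2]
grip_width: 0.0699
```

Emit:
drive_tool:
  plan:
    - {"jaw": 85,"translation": [0,0,0],"turn": [0,0,0]}
    - {"jaw": 85,"translation": [0,0,0],"turn": [0,0,0]}
    - {"jaw": 85,"translation": [0,0,0],"turn": [0,0,0]}
    - {"jaw": 85,"translation": [0,0,0],"turn": [0,0,0]}
    - {"jaw": 85,"translation": [0,0,4],"turn": [0,0,0]}

```text
time: 9.4
position: [0.4955, 0.2093, 0.0557]
eef_rot: [-0.0, 0.0, 1.0, -0.0]
contact_force: [-0.9, -0.5, -0.1]
grip_width: 0.085
```

```bash
python3 - <<'E'
from h import *
s=sense();print(s["time"],s["position"],s["contact_force"],s["grip_width"])
a=imaging.read_camera("wrist")[200:480]
im=imaging.read_camera("scene");b=cv2.resize(im[190:250,200:280],(640,480),interpolation=cv2.INTER_CUBIC)
cv2.imwrite("pics/i0.png",a);cv2.imwrite("pics/i1.png",b)
E
```

```text
9.4 [0.49550168 0.20931661 0.05565911] [-0.85100761 -0.46336621 -0.11791375] 0.08498713282005826
```

View pics/i0.png

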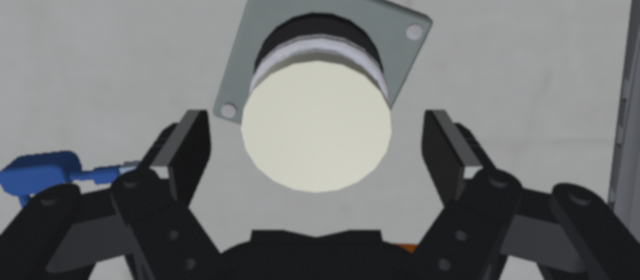

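View pics/i1.png

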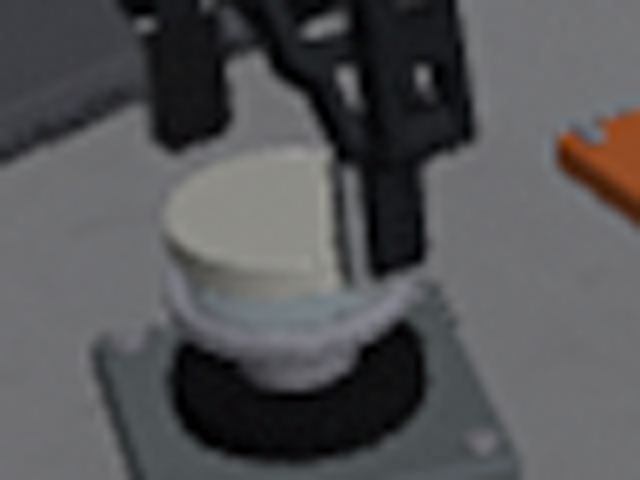

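Lid is back down and level-looking, and the fingers are clear. Lifting off and heading to the weight.

Emit:
drive_tool:
  plan:
    - {"jaw": 85,"translation": [0,0,15],"turn": [0,0,0]}
    - {"jaw": 85,"translation": [0,0,30],"turn": [0,0,0]}
    - {"jaw": 85,"translation": [0,0,40],"turn": [0,0,0]}
    - {"jaw": 85,"translation": [0,0,35],"turn": [0,0,0]}
    - {"jaw": 85,"translation": [0,0,20],"turn": [0,0,0]}

```text
time: 10.12
position: [0.4968, 0.2099, 0.1993]
eef_rot: [0.002, 0.0, 1.0, 0.001]
contact_force: [-0.4, -0.3, -0.7]
grip_width: 0.0849
```

```bash
python3 - <<'E'
from h import *
s=sense();print(s["time"],s["position"])
a=imaging.read_camera("top");b=cv2.resize(a[250:330,165:245],(400,400),interpolation=cv2.INTER_CUBIC)
im=imaging.read_camera("scene");b2=cv2.resize(im[195:265,202:272],(400,400),interpolation=cv2.INTER_CUBIC)
o=cv2.imread("pics/scene0.png");b3=cv2.resize(o[195:265,202:272],(400,400),interpolation=cv2.INTER_CUBIC)
cv2.imwrite("pics/j0.png",cv2.resize(np.hstack([b2,b3]),(800,400)))
E
```

```text
10.125 [0.49682351 0.20986585 0.19933709]
```

View pics/j0.png

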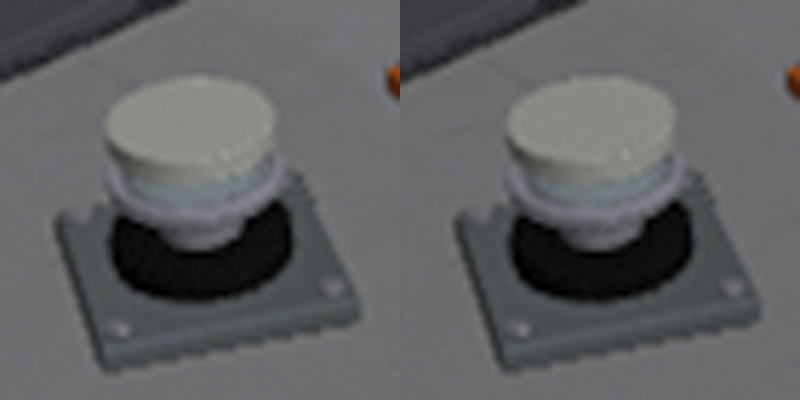

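Emit:
drive_tool:
  plan:
    - {"jaw": 85,"translation": [7,-25,0],"turn": [0,0,0]}
    - {"jaw": 85,"translation": [9,-33,0],"turn": [0,0,0]}
    - {"jaw": 85,"translation": [9,-33,0],"turn": [0,0,0]}
    - {"jaw": 85,"translation": [9,-33,0],"turn": [0,0,0]}
    - {"jaw": 85,"translation": [9,-33,0],"turn": [0,0,0]}

```text
time: 10.85
position: [0.5385, 0.0513, 0.195]
eef_rot: [-0.001, 0.0, 1.0, -0.0]
contact_force: [0.9, 0.7, -0.4]
grip_width: 0.0854
```

Emit:
drive_tool:
  plan:
    - {"jaw": 85,"translation": [9,-33,0],"turn": [0,0,0]}
    - {"jaw": 85,"translation": [9,-33,0],"turn": [0,0,0]}
    - {"jaw": 85,"translation": [9,-33,0],"turn": [0,0,0]}
    - {"jaw": 85,"translation": [9,-33,0],"turn": [0,0,0]}
    - {"jaw": 85,"translation": [9,-33,0],"turn": [0,0,0]}

```text
time: 11.48
position: [0.5835, -0.1135, 0.1949]
eef_rot: [-0.001, 0.0, 1.0, 0.0]
contact_force: [-0.3, 0.8, 0.5]
grip_width: 0.0854
```

Emit:
drive_tool:
  plan:
    - {"jaw": 85,"translation": [9,-33,0],"turn": [0,0,0]}
    - {"jaw": 85,"translation": [9,-33,0],"turn": [0,0,0]}
    - {"jaw": 85,"translation": [3,-8,0],"turn": [0,0,0]}
    - {"jaw": 85,"translation": [0,0,0],"turn": [0,0,0]}
    - {"jaw": 85,"translation": [0,0,0],"turn": [0,0,0]}

```text
time: 12.1
position: [0.6045, -0.1854, 0.1956]
eef_rot: [-0.0, -0.0, 1.0, 0.0]
contact_force: [-0.1, 0.9, 0.0]
grip_width: 0.0847
```

```bash
python3 - <<'E'
from h import *
s=sense();print(s["time"],s["position"],s["joint_pos"].round(2))
T=pose();np.save("T3.npy",T)
im=imaging.read_camera("wrist");cv2.imwrite("pics/k0.png",im)
print(ww2px(T,[.6045,-.187,.037]),ww2px(T,[.6045,-.187,.0]))
E
```

```text
12.1 [ 0.60450318 -0.1853843   0.1955937 ] [-0.3   0.52  0.33  1.38  0.   -0.3 ]
[315.25336967 216.54719694] [315.29823534 206.09346309]
```

View pics/k0.png

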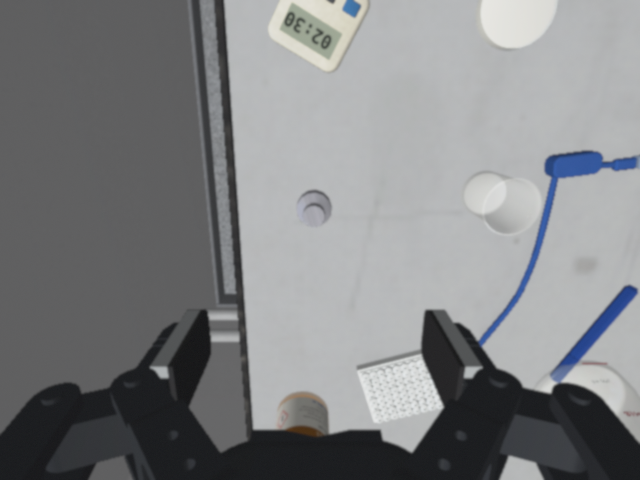

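The lid looks exactly as it did at the start (left: now, right: start). The weight's knob is at (316,214), predicted at (315,216.5). Descending partway.

Emit:
drive_tool:
  plan:
    - {"jaw": 85,"translation": [-0.5,-1.0,-20],"turn": [0,0,0]}
    - {"jaw": 85,"translation": [0,0,-35],"turn": [0,0,0]}
    - {"jaw": 85,"translation": [0,0,-35],"turn": [0,0,0]}
    - {"jaw": 70,"translation": [0,0,-25],"turn": [0,0,0]}
    - {"jaw": 60,"translation": [0,0,0],"turn": [0,0,0]}

```text
time: 12.78
position: [0.6024, -0.1859, 0.0786]
eef_rot: [-0.003, -0.0, 1.0, 0.001]
contact_force: [-0.3, -0.2, 0.0]
grip_width: 0.0602
```

Emit:
drive_tool:
  plan:
    - {"jaw": 60,"translation": [0,0,0],"turn": [0,0,0]}
    - {"jaw": 60,"translation": [0,0,0],"turn": [0,0,0]}
    - {"jaw": 60,"translation": [0,0,0],"turn": [0,0,0]}
    - {"jaw": 60,"translation": [0,0,0],"turn": [0,0,0]}
    - {"jaw": 60,"translation": [0,0,0],"turn": [0,0,0]}

```text
time: 13.4
position: [0.6044, -0.1876, 0.081]
eef_rot: [0.0, 0.0, 1.0, -0.0]
contact_force: [0.1, 0.1, 0.0]
grip_width: 0.0602
```

```bash
python3 - <<'E'
from h import *
s=sense();print(s["time"],s["position"],s["joint_pos"].round(2),s["grip_width"])
T=pose();np.save("T4.npy",T)
im=imaging.read_camera("wrist");cv2.imwrite("pics/l0.png",im)
for z in (.037,.014,0): print(ww2px(T,[.604,-.1865,z]))
E
```

```text
13.4 [ 0.60440561 -0.18761583  0.08103554] [-0.3   0.6   0.15  1.12 -0.   -0.3 ] 0.06021162413310524
[320.07604102 271.02066369]
[319.67956405 255.68171226]
[319.47374435 247.71893351]
```

View pics/l0.png

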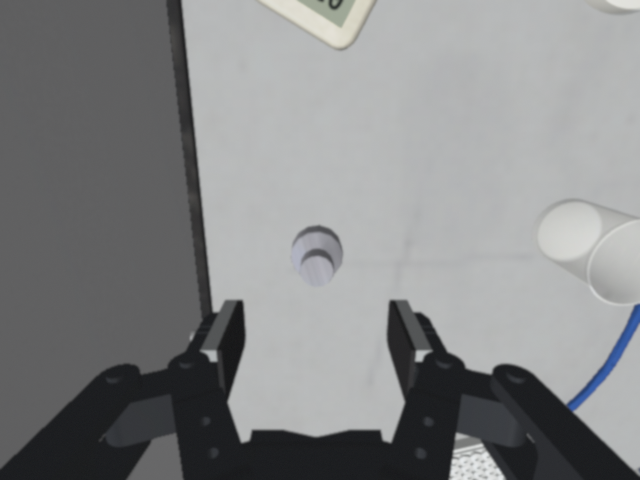

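The knob is at (317,268), centred between the fingers (mid 316.5). Descending.

Emit:
drive_tool:
  plan:
    - {"jaw": 60,"translation": [-1.3,0,-15],"turn": [0,0,0]}
    - {"jaw": 60,"translation": [0,0,-20],"turn": [0,0,0]}
    - {"jaw": 60,"translation": [0,0,-18],"turn": [0,0,0]}
    - {"jaw": 60,"translation": [0,0,-9],"turn": [0,0,0]}
    - {"jaw": 50,"translation": [0,0,0],"turn": [0,0,0]}

```text
time: 14.08
position: [0.6022, -0.1873, 0.0175]
eef_rot: [-0.001, 0.0, 1.0, 0.0]
contact_force: [0.6, 0.3, 0.4]
grip_width: 0.0502
```

Emit:
drive_tool:
  plan:
    - {"jaw": 40,"translation": [0,0,0],"turn": [0,0,0]}
    - {"jaw": 32,"translation": [0,0,0],"turn": [0,0,0]}
    - {"jaw": 28,"translation": [0,0,0],"turn": [0,0,0]}
    - {"jaw": 28,"translation": [0,0,0],"turn": [0,0,0]}
    - {"jaw": 28,"translation": [0,0,0],"turn": [0,0,0]}

```text
time: 14.7
position: [0.6031, -0.1876, 0.0189]
eef_rot: [0.0, 0.0, 1.0, -0.0]
contact_force: [1.6, 0.2, 0.3]
grip_width: 0.0279
```

```bash
python3 - <<'E'
from h import *
s=sense();print(s["time"],s["position"],s["joint_pos"].round(2),s["grip_width"],s["contact_force"])
T=pose()
im=imaging.read_camera("wrist");cv2.imwrite("pics/m0.png",cv2.resize(im[280:440,216:416],(800,640))[:600])
im=imaging.read_camera("scene");cv2.imwrite("pics/m1.png",cv2.resize(im[270:350,370:470],(700,560),interpolation=cv2.INTER_CUBIC))
E
```

```text
14.7 [ 0.60308929 -0.18757198  0.01893986] [-0.3   0.65  0.07  0.99 -0.   -0.3 ] 0.027942311127930552 [1.58579965 0.23390497 0.25070883]
```

View pics/m0.png

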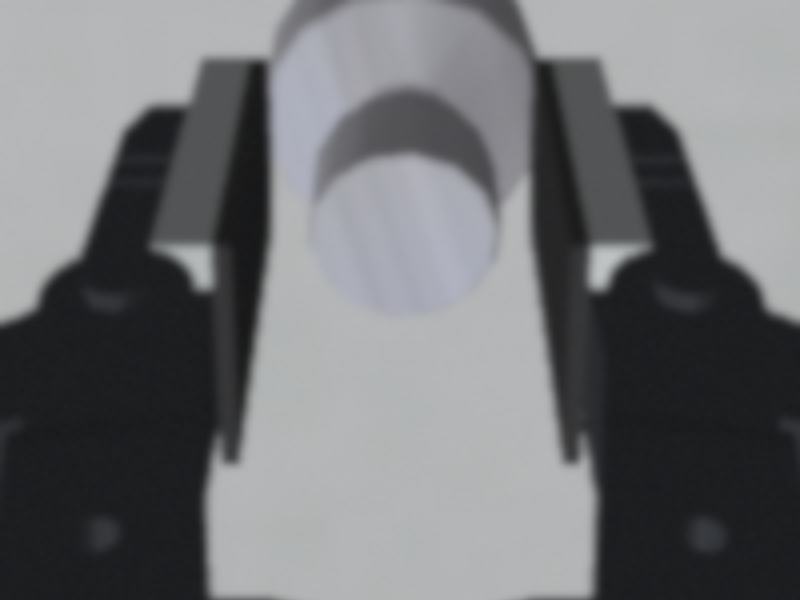

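View pics/m1.png

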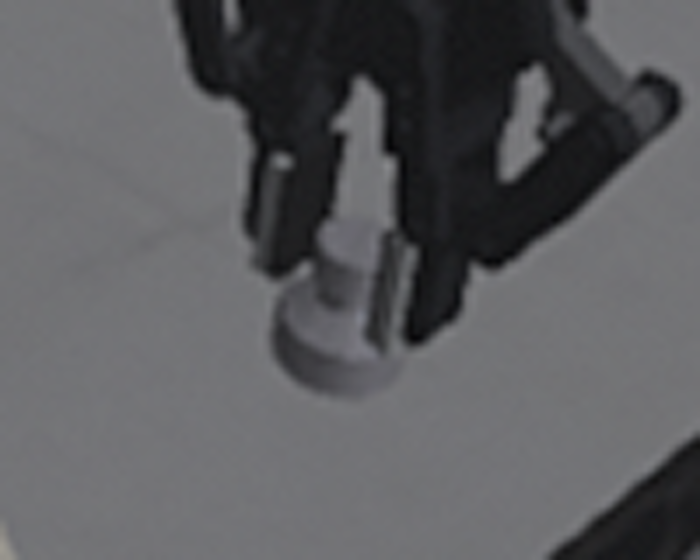

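Knob is centred between the pads, with the fingertips above the foot. Closing.

Emit:
drive_tool:
  plan:
    - {"jaw": 22,"translation": [0,0,0],"turn": [0,0,0]}
    - {"jaw": 18,"translation": [0,0,0],"turn": [0,0,0]}
    - {"jaw": 14,"translation": [0,0,0],"turn": [0,0,0]}
    - {"jaw": 14,"translation": [0,0,0],"turn": [0,0,0]}
    - {"jaw": 14,"translation": [0,0,0],"turn": [0,0,0]}
  newtons: 35

```text
time: 15.42
position: [0.6031, -0.1875, 0.0189]
eef_rot: [0.0, 0.0, 1.0, 0.0]
contact_force: [0.7, 1.3, 1.3]
grip_width: 0.0171
```

Emit:
drive_tool:
  plan:
    - {"jaw": 14,"translation": [0,0,5],"turn": [0,0,0]}
    - {"jaw": 14,"translation": [0,0,15],"turn": [0,0,0]}
    - {"jaw": 14,"translation": [0,0,25],"turn": [0,0,0]}
    - {"jaw": 14,"translation": [0,0,30],"turn": [0,0,0]}
    - {"jaw": 14,"translation": [0,0,30],"turn": [0,0,0]}

```text
time: 16.05
position: [0.6031, -0.1877, 0.1257]
eef_rot: [0.0, 0.0, 1.0, -0.0]
contact_force: [0.1, -0.7, -1.7]
grip_width: 0.0172
```

```bash
python3 - <<'E'
from h import *
s=sense();print(s["time"],s["position"],s["grip_width"],s["contact_force"])
im=imaging.read_camera("wrist");cv2.imwrite("pics/n0.png",cv2.resize(im[280:440,216:416],(800,640))[:600])
im=imaging.read_camera("scene");cv2.imwrite("pics/n1.png",cv2.resize(im[220:340,360:480],(600,600),interpolation=cv2.INTER_CUBIC))
E
```

```text
16.05 [ 0.60314957 -0.1877319   0.12573355] 0.01718304810638552 [ 0.11051331 -0.65087508 -1.69869927]
```

View pics/n0.png

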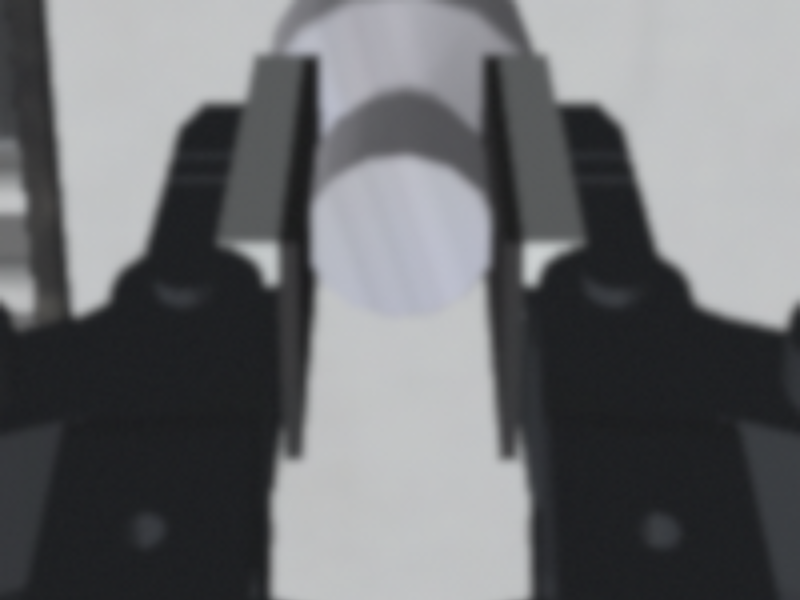

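View pics/n1.png

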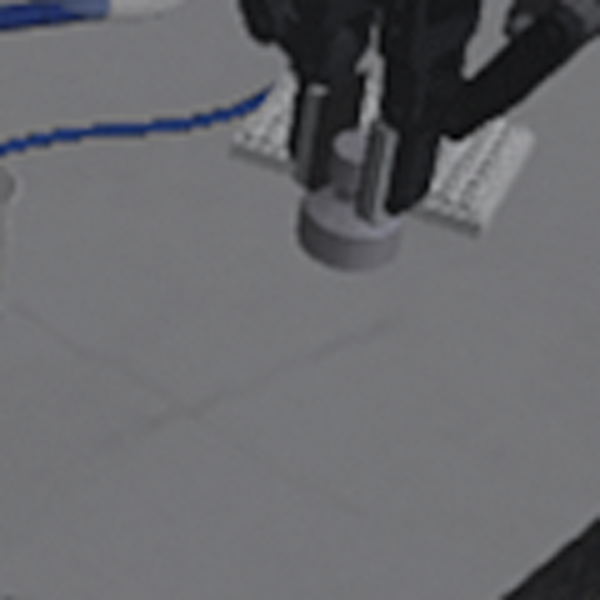

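Emit:
drive_tool:
  plan:
    - {"jaw": 14,"translation": [-4,15,10],"turn": [0,0,0]}
    - {"jaw": 14,"translation": [-9,33,10],"turn": [0,0,0]}
    - {"jaw": 14,"translation": [-9,33,10],"turn": [0,0,0]}
    - {"jaw": 14,"translation": [-9,33,0],"turn": [0,0,0]}
    - {"jaw": 14,"translation": [-9,33,0],"turn": [0,0,0]}

```text
time: 16.77
position: [0.5613, -0.0385, 0.1529]
eef_rot: [-0.001, -0.0, 1.0, 0.0]
contact_force: [0.6, -0.0, -1.1]
grip_width: 0.0171
```

Emit:
drive_tool:
  plan:
    - {"jaw": 14,"translation": [-9,33,0],"turn": [0,0,0]}
    - {"jaw": 14,"translation": [-9,33,0],"turn": [0,0,0]}
    - {"jaw": 14,"translation": [-9,33,0],"turn": [0,0,0]}
    - {"jaw": 14,"translation": [-9,33,0],"turn": [0,0,0]}
    - {"jaw": 14,"translation": [-9,33,0],"turn": [0,0,0]}

```text
time: 17.4
position: [0.5159, 0.126, 0.1527]
eef_rot: [-0.001, -0.0, 1.0, -0.0]
contact_force: [-0.2, 0.5, -0.6]
grip_width: 0.0169
```

Emit:
drive_tool:
  plan:
    - {"jaw": 14,"translation": [-9,33,0],"turn": [0,0,0]}
    - {"jaw": 14,"translation": [-8,30,0],"turn": [0,0,0]}
    - {"jaw": 14,"translation": [-4,15,0],"turn": [0,0,0]}
    - {"jaw": 14,"translation": [-2,6,0],"turn": [0,0,0]}
    - {"jaw": 14,"translation": [0,0,0],"turn": [0,0,0]}

```text
time: 18.02
position: [0.4948, 0.2081, 0.1535]
eef_rot: [-0.0, 0.0, 1.0, -0.0]
contact_force: [0.3, -0.6, -1.9]
grip_width: 0.0173
```

Emit:
drive_tool:
  plan:
    - {"jaw": 14,"translation": [0,0,0],"turn": [0,0,0]}
    - {"jaw": 14,"translation": [0,0,0],"turn": [0,0,0]}
    - {"jaw": 14,"translation": [0,0,0],"turn": [0,0,0]}
    - {"jaw": 14,"translation": [0,0,0],"turn": [0,0,0]}
    - {"jaw": 14,"translation": [0,0,0],"turn": [0,0,0]}

```text
time: 18.65
position: [0.4951, 0.2084, 0.1539]
eef_rot: [0.0, 0.0, 1.0, 0.0]
contact_force: [0.8, 0.3, -0.6]
grip_width: 0.017
```

```bash
python3 - <<'E'
from h import *
s=sense();print(s["time"],s["position"],s["grip_width"],s["contact_force"],s["joint_pos"].round(2))
T=pose()
print("knob est",wpx2w(T,316.5,338.75,T[2,3]+.0181))
im=imaging.read_camera("wrist");cv2.imwrite("pics/o0.png",im)
print(ww2px(T,[.4955,.2092,.071]))
E
```

```text
18.65 [0.49507426 0.20836149 0.15385109] 0.01704508870576492 [ 0.79285723  0.25207425 -0.62815831] [ 0.4   0.36 -0.04  1.17 -0.    0.4 ]
knob est [0.49607914 0.20743983 0.17195109]
[319.00440656 247.9924529 ]
```

View pics/o0.png

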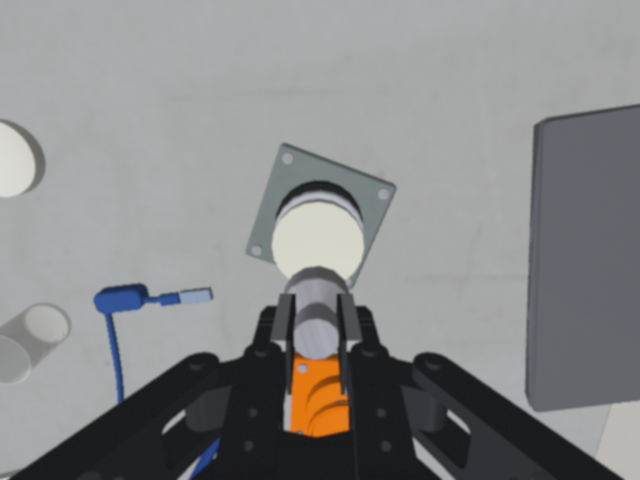

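Knob and lid agree to about 1 mm. Lowering to about 5 mm above the lid.

Emit:
drive_tool:
  plan:
    - {"jaw": 14,"translation": [-0.5,0.8,-10],"turn": [0,0,0]}
    - {"jaw": 14,"translation": [0,0,-18],"turn": [0,0,0]}
    - {"jaw": 14,"translation": [0,0,-18],"turn": [0,0,0]}
    - {"jaw": 14,"translation": [0,0,-10],"turn": [0,0,0]}
    - {"jaw": 14,"translation": [0,0,-3],"turn": [0,0,0]}

```text
time: 19.32
position: [0.4939, 0.2091, 0.0939]
eef_rot: [-0.001, 0.0, 1.0, -0.0]
contact_force: [0.3, 0.3, -1.6]
grip_width: 0.017
```

Emit:
drive_tool:
  plan:
    - {"jaw": 14,"translation": [0,0,0],"turn": [0,0,0]}
    - {"jaw": 14,"translation": [0,0,0],"turn": [0,0,0]}
    - {"jaw": 14,"translation": [0,0,0],"turn": [0,0,0]}
    - {"jaw": 14,"translation": [0,0,0],"turn": [0,0,0]}
    - {"jaw": 14,"translation": [0,0,0],"turn": [0,0,0]}

```text
time: 19.95
position: [0.4946, 0.2093, 0.095]
eef_rot: [0.0, 0.0, 1.0, 0.0]
contact_force: [-0.9, -0.7, -1.6]
grip_width: 0.0171
```

```bash
python3 - <<'E'
from h import *
s=sense();print(s["time"],s["position"],s["grip_width"],s["contact_force"])
im=imaging.read_camera("wrist");cv2.imwrite("pics/p0.png",im[180:460,160:480])
im=imaging.read_camera("scene");cv2.imwrite("pics/p1.png",cv2.resize(im[180:250,200:280],(640,560),interpolation=cv2.INTER_CUBIC))
E
```

```text
19.95 [0.49459902 0.20927606 0.0949747 ] 0.017144139990010267 [-0.92063171 -0.7324075  -1.61380257]
```

View pics/p0.png

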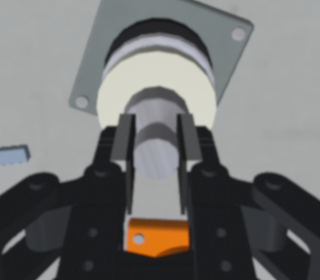

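View pics/p1.png

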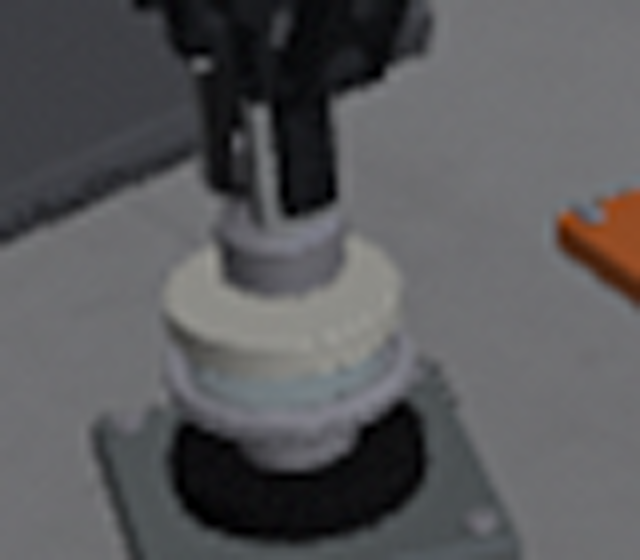

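The weight hangs centrally about 5 mm above the lid. Lowering slowly while watching the force.

Emit:
drive_tool:
  plan:
    - {"jaw": 14,"translation": [0.3,0,-1],"turn": [0,0,0]}
    - {"jaw": 14,"translation": [0,0,-1],"turn": [0,0,0]}
    - {"jaw": 14,"translation": [0,0,-1],"turn": [0,0,0]}
    - {"jaw": 14,"translation": [0,0,-0.5],"turn": [0,0,0]}
    - {"jaw": 14,"translation": [0,0,0],"turn": [0,0,0]}

```text
time: 20.68
position: [0.4948, 0.2092, 0.0912]
eef_rot: [-0.0, 0.0, 1.0, -0.0]
contact_force: [0.2, -0.1, -1.3]
grip_width: 0.0176
```

Emit:
drive_tool:
  plan:
    - {"jaw": 14,"translation": [0,0,-0.5],"turn": [0,0,0]}
    - {"jaw": 14,"translation": [0,0,-0.5],"turn": [0,0,0]}
    - {"jaw": 14,"translation": [0,0,-0.5],"turn": [0,0,0]}
    - {"jaw": 14,"translation": [0,0,0],"turn": [0,0,0]}
    - {"jaw": 14,"translation": [0,0,0],"turn": [0,0,0]}

```text
time: 21.3
position: [0.4949, 0.2093, 0.0899]
eef_rot: [0.0, 0.0, 1.0, 0.0]
contact_force: [0.4, -0.6, -0.3]
grip_width: 0.0168
```

```bash
python3 - <<'E'
from h import *
for k in range(3):
    s=sense();print(s["time"],s["position"],s["contact_force"])
    im=imaging.read_camera("scene")
cv2.imwrite("pics/q1.png",cv2.resize(im[180:250,200:280],(640,560),interpolation=cv2.INTER_CUBIC))
E
```

```text
21.3 [0.4948977  0.20928033 0.08990386] [ 0.36904932 -0.59505596 -0.34942937]
21.35 [0.49488577 0.20927844 0.08989908] [ 0.45593507  0.67395293 -0.55486745]
21.4 [0.49486895 0.20926032 0.08987835] [-0.18126423 -0.43904919  0.15442424]
```

View pics/q1.png

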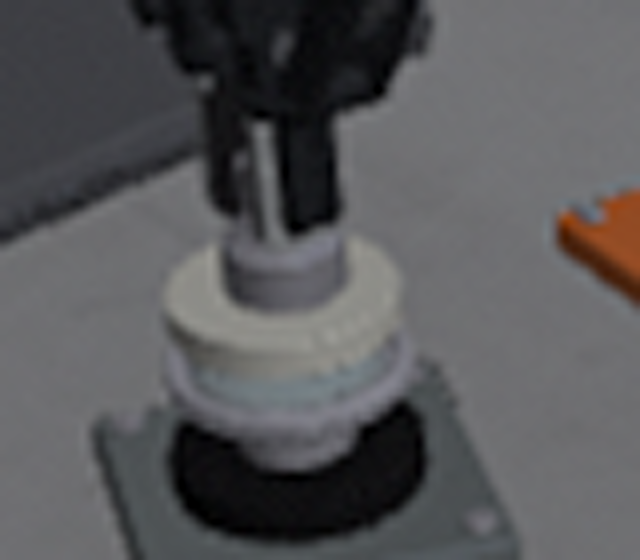

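The carried load has nearly gone, so the weight is touching. One more millimetre to confirm firm contact.

Emit:
drive_tool:
  plan:
    - {"jaw": 14,"translation": [0,0,-0.4],"turn": [0,0,0]}
    - {"jaw": 14,"translation": [0,0,-0.4],"turn": [0,0,0]}
    - {"jaw": 14,"translation": [0,0,-0.4],"turn": [0,0,0]}
    - {"jaw": 14,"translation": [0,0,0],"turn": [0,0,0]}
    - {"jaw": 14,"translation": [0,0,0],"turn": [0,0,0]}

```text
time: 22.08
position: [0.495, 0.2093, 0.0888]
eef_rot: [0.0, 0.0, 1.0, 0.0]
contact_force: [-0.9, 0.7, 2.9]
grip_width: 0.017
```

```bash
python3 - <<'E'
from h import *
for k in range(3):
    s=sense();print(s["time"],s["position"],s["contact_force"])
    im=imaging.read_camera("scene")
E
```

```text
22.075 [0.49498135 0.20931719 0.08878782] [-0.89003529  0.68863309  2.94849061]
22.125 [0.49495153 0.20932449 0.08874824] [-0.51311024 -0.22449759  2.60957919]
22.175 [0.49494573 0.20932921 0.08874421] [-0.37122097 -0.16536034  2.35666733]
```

Contact is firm (about +2.5 N). Easing up slightly and releasing gently.

Emit:
drive_tool:
  plan:
    - {"jaw": 14,"translation": [0,0,0.4],"turn": [0,0,0]}
    - {"jaw": 14,"translation": [0,0,0.3],"turn": [0,0,0]}
    - {"jaw": 18,"translation": [0,0,0],"turn": [0,0,0]}
    - {"jaw": 21,"translation": [0,0,0],"turn": [0,0,0]}
    - {"jaw": 26,"translation": [0,0,0],"turn": [0,0,0]}
  newtons: 20

```text
time: 22.85
position: [0.4946, 0.2091, 0.0889]
eef_rot: [-0.0, 0.0, 1.0, -0.0]
contact_force: [0.0, -0.4, -1.7]
grip_width: 0.0258
```

Emit:
drive_tool:
  plan:
    - {"jaw": 34,"translation": [0,0,0],"turn": [0,0,0]}
    - {"jaw": 44,"translation": [0,0,0],"turn": [0,0,0]}
    - {"jaw": 50,"translation": [0,0,0],"turn": [0,0,0]}
    - {"jaw": 50,"translation": [0,0,0],"turn": [0,0,0]}
    - {"jaw": 50,"translation": [0,0,5],"turn": [0,0,0]}

```text
time: 23.48
position: [0.4945, 0.2091, 0.0941]
eef_rot: [-0.0, 0.0, 1.0, -0.0]
contact_force: [0.2, 0.3, 0.2]
grip_width: 0.0499
```

Emit:
drive_tool:
  plan:
    - {"jaw": 50,"translation": [0,0,15],"turn": [0,0,0]}
    - {"jaw": 50,"translation": [0,0,25],"turn": [0,0,0]}
    - {"jaw": 50,"translation": [0,0,25],"turn": [0,0,0]}
    - {"jaw": 50,"translation": [0,0,15],"turn": [0,0,0]}
    - {"jaw": 50,"translation": [0,0,0],"turn": [0,0,0]}

```text
time: 24.1
position: [0.4958, 0.2096, 0.176]
eef_rot: [0.002, 0.0, 1.0, 0.001]
contact_force: [0.8, 0.5, -1.0]
grip_width: 0.0497
```

```bash
python3 - <<'E'
from h import *
s=sense();print(s["time"],s["position"],s["grip_width"],s["contact_force"])
T=pose();im=imaging.read_camera("wrist");cv2.imwrite("pics/r0.png",im)
print(ww2px(T,[.4955,.2092,.071]),ww2px(T,[.4955,.2092,.108]))
im=imaging.read_camera("scene");b=cv2.resize(im[180:260,200:280],(400,400),interpolation=cv2.INTER_CUBIC)
t=imaging.read_camera("top");c=cv2.resize(t[250:330,165:245],(400,400),interpolation=cv2.INTER_CUBIC)
cv2.imwrite("pics/r1.png",np.hstack([b,c]));cv2.imwrite("pics/r2.png",t)
E
```

```text
24.1 [0.49582507 0.20964806 0.17603368] 0.049745227470249946 [ 0.75262479  0.51091046 -0.9501616 ]
[316.72556636 235.64227838] [316.92821672 254.89931833]
```

View pics/r0.png

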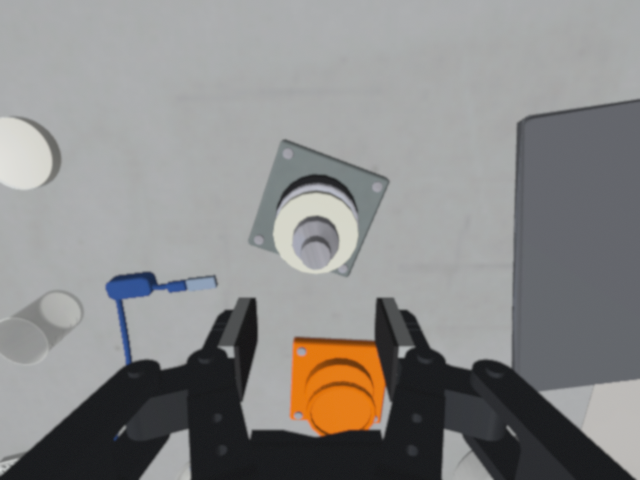

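View pics/r1.png

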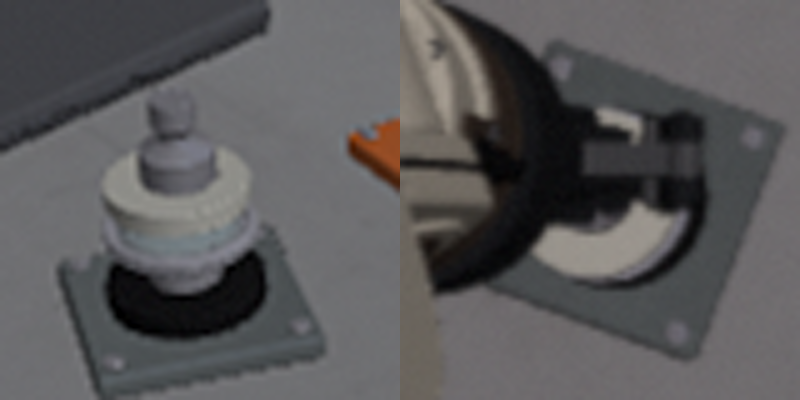

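The weight stands upright and centred on the level lid; the bystanders seen in the wrist view look as before. Handing in.

```bash
python3 -c "
from h import *
print(ticket.finish_job(), sense()['time'])"
```

```text
the job is handed in; nothing more can be done
the job is handed in; nothing more can be done
```

The dish has been aired, the lid is back on it, and the weight stands on the lid. The job is handed in at about 24 s of the 56 s allowed; handing in gave no verdict.

- **Airing:** I gripped the lid by its skirt at 30 N and tilted it about 14° (0.245 rad) over the far rim. I held it there for more than a second, with the far edge down.
- **Seating:** I lowered the lid along the reverse path and let go. Compared with the starting picture, it looked seated, level and in the same place.
- **Weight:** I gripped the weight by its knob, carried it over and lowered it in sub-millimetre steps until it pressed with about 2.5 N. I then eased up and released.
- **Last checks:** The wrist and scene pictures show the weight upright near the middle of the lid. The lid is level on the dish, the platform looks up, and the gripper is clear by about 7 cm.
- **Bystanders:** The last wrist picture shows the spare dish and beaker standing as before. The timer was not in that last view, and I did not measure bystander positions afterwards.
- **Disagreements:** The lid position measured from the wrist and top cameras differed by up to about 2 mm, within their stated accuracy. The gripper read about 2 mm narrower than the true widths of both the lid and the knob.

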